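# Clamp a circuit board in the test jig and start the test

## Robot

A 6-joint arm with a two-finger parallel gripper is mounted at the origin on the work surface. World frame = base frame: x ahead of the robot, y to its left, z up, the work surface at z = 0. Lengths are in mm, angles in rad, forces in N, time in s.
With the tool pointing down it reaches from about 300 to 775 mm from the base axis. Payload 14.6 kg.
Tool frame: the origin (TCP) lies on the front face of the gripper's body, between the roots of the fingers; the fingertips stand 97 mm ahead of it and the grasp point (between the pads) lies 78 mm ahead of it; z points along the fingers, y is the line along which they close (so a half turn about z gives the same grasp; the last joint's range is limited). The gripper opens to 94 mm and grips with 3 to 60 N. Pads are 16 mm wide; open, the fingers measure 119 mm over their backs; the gripper's body (75 mm by 177 mm) begins 78 mm behind the grasp point.
Start: joints at [1.105, 0.3, 1.521, -0, 1.321, -0.067], TCP at [213.569, 506.832, 302.646] pointing down, gripper open.
Joint ranges: [-3.03, 3.03], [-0.79, 2.21], [0.23, 2.52], [-1.04, 4.18], [0, 3.07], [-2.55, 2.55]. Speed limits (rad/s): [2.22, 2.22, 2.57, 3.14, 3.14, 3.14].

## Interface

Orientations are given as [roll, pitch, yaw] about the fixed x, y, z axes, in that order (R = Rz(yaw) Ry(pitch) Rx(roll)).
In Python, from cell import * gives the robot as it stands.
- The arm moves only by the tool carry_out, never from a script. Its arguments are lists of equal length, an entry for each row: "slide": the shift along the world's x, y, z scaled (see below), a list of three; "dr": the turn, a rotation vector about the world's x, y, z scaled (see below), a list of three; "gripper": the opening in per cent of the stroke, from 0 (shut) to 100 (fully open). A call has 1 to 10 rows; each row is the pose to reach, as a shift and turn from the pose commanded when the call began, turning the shorter way round; what a row does not reach only later rows make up. The controller multiplies each number of a shift by 0.25 m and each number of a turn by 360 degrees. A row lasts 1/12 s, in which the tool goes at most 41.7 mm and 7.16 degrees, less where a joint would pass 70% of its speed; a pose out of reach is approached as far as the arm can. A call with a number of a shift or a turn outside -1 to 1 is refused whole. A call with a gripper value outside its range is refused whole. The fingers move at their own pace and stop on an object; "newtons" is the grip in N (left out, the last holds). Time passes only in rows, so rows that repeat a pose let the fingers close. It gives the time, the measured TCP pose, the force, the opening and the grip force at its end, in the units of the state.
- read_state(): the state, without advancing time (a new reading comes with each control period).
- camera(name): name is "side" or "top"; returns the picture (420x560x3 uint8, red, green, blue); there is no depth.
- camera_model(name): a dict with "vfov" (degrees; the focal length in pixels is half the picture's height over the tangent of half this angle, whatever the lens; pixels are square), "cx", "cy" (the principal point, pixels), "R" (3x3) and "t" (3): a world point X has camera coordinates R X + t. Camera axes: x right, y down, z forward; pixel columns grow to the right and rows downward; lengths in mm; the calibration is good to about 2 mm. A picture is of the moment at which its call begins. camera_model takes no time and is no camera call.
- sign_off(): hands the job in; it is judged then, once.
The state is a dict: "clock": time; "joints": joint angles; "qd": joint speeds; "effort": joint torques, N m; "eef_pos": TCP position; "eef_rot": TCP orientation; "wrist_force": force on the tool from outside, world axes, zero at the start; "moment": the same for the moment, N m; "finger_gap": finger opening in mm; "finger_force": force on a finger pad.
Only numpy, scipy, OpenCV 4.12 (cv2) and the standard library are available. Lean on these libraries where they do the work, as an engineer would, in place of code of your own. Each camera call takes 0.05 s, during which the arm holds its last target. There are 200 camera calls.

## Task

Clamp the circuit board in the test jig and start its test, pressing with the fingertips: press the round-headed corner latch fully down first, then the square-headed corner latch fully down, then press the long bar key on the control box fully down, hold it there for about a second and let it come up again. Keep the order, do not press the round key on the control box, keep off the board itself, and pick up or shift nothing: everything else stays where it is.

Things in the scene. Friction and masses are not known exactly. Their poses are not given: they have to be found in the camera images.
- jig: Test jig, fixed to the table: black base with a dark plate on top, 180 (x) x 220 (y) x 34 mm high. Origin at the centre of its underside, z up. The circuit board lies flat in the middle; two push latches stand at two diagonally opposite corners of the board, at (+68, +88) mm and (-68, -88) mm in the jig's x and y from its centre, one round-headed and one square-headed, and either may be at either of the two corners.
- round_latch (a joint): Travel of the round-headed latch in m: 0 raised, 0.012 fully down against its stop. It starts at 0 to 0.003. It slides straight down against about 4 N of friction all the way (no spring) and stays wherever it is left; fully down means more than 0.010.
- round_latch_top (a point): Centre of the top face of the round aluminium head (35 mm diameter, 16 mm tall); it moves with the head. The top stands 66 mm above the table when raised and 54 mm when fully down. z up. The board around it reaches at most 47 mm above the table.
- square_latch (a joint): Travel of the square-headed latch in m, exactly like round_latch: 0 raised, 0.012 fully down, starts at 0 to 0.003, about 4 N of friction, stays where left; fully down means more than 0.010.
- square_latch_top (a point): Centre of the top face of the square aluminium head (32 x 32 mm, 16 mm tall); moves with the head. 66 mm above the table when raised, 54 mm when fully down. z up.
- control_box: Grey control box, fixed to the table, 160 (x) x 200 (y) x 50 mm high, origin at the centre of its underside, z up. On its top are two black keys, 100 mm apart in the box's y and 10 mm to the robot's side of the box's centre: a long bar key and a round key; either may be at either of the two places.
- bar_key (a joint): Travel of the long bar key (start) in m: 0 up, 0.006 fully down against its stop. A spring pushes it back up: 1.5 N at the top, about 5 N fully down. Pressed counts above 0.0045, kept for at least 0.6 s.
- bar_key_top (a point): Centre of the top face of the bar key (60 mm along the box's x, 26 mm wide), 64 mm above the table when up; moves with the key. z up.
- round_key (a joint): Travel of the round key (stop) in m, 0 up, 0.006 down, same spring as bar_key. It must not be pressed.
- round_key_top (a point): Centre of the top face of the round key (30 mm diameter), 64 mm above the table when up. z up.
- board: The green circuit board in the jig, 120 (x) x 160 (y) x 3 mm with parts on it up to 10 mm tall, loose, lying on the jig's plate 34 mm above the table between four low edge stops. Origin at the centre of its underside. Only to be clamped by the latches: not touched, not moved. The latch heads stop 1 mm above it.
- jar: Amber jar, 36 mm diameter, 65 mm tall, loose, standing between the jig and the control box. Origin at the centre of its underside. Bystander.
- spacer: Brass spacer, 22 mm diameter, 22 mm tall, standing loose on the control box between the two keys. Origin at the centre of its underside. Bystander.
- tweezers: Steel tweezers, 130 mm long, 8 mm high, lying on the table just beyond the jar. Origin under the middle, x along them. Bystander.
- parts_tray: Black divided parts tray, 90 x 120 x 30 mm, loose, on the far side of the table. Origin under its centre. Bystander.
- spare_board: A second green circuit board, 120 x 160 x 3 mm with parts up to 10 mm tall, lying on the table to the robot's left. Origin under its centre. Bystander, not to be mistaken for the one in the jig.
- tip_pot: Steel cup, about 60 mm diameter, 45 mm tall, loose, to the robot's right. Origin under its centre. Bystander.
- solder_block: Grey plastic block, 50 x 35 x 22 mm, loose, on the far side of the table. Origin under its centre. Bystander.
There are look-alikes about, which are no part of the job. What is shaped like the board but yellow is not meant.

How it is judged:
By the outcome, as a careful person would: the job done as asked, in the order asked, and still so for the second after the job is handed in, with the robot touching nothing.
It also fails if it takes over 48 s, if anything falls off the work surface, if the arm or the gripper's body presses on something with over 40 N, if the wrist force passes 120 N, or if a joint passes its speed limit or range.

## Working session

There is one attempt and no reset: what is moved stays moved. The work goes in short steps, Python scripts to look and compute and a tool call to move; the robot and the scene stay as the last step left them, time stands still between calls to the robot, and variables do not carry over. Pictures are saved under pics/ and viewed, at most 10 in all, crops included, and the job is handed in when it is done.

Besides the shell and the picture viewer there is one more tool, called after "Call:" as name(argument=value, ...) on one line, values as JSON. carry_out: Moves the arm, as the interface text tells. Its arguments: {"type":"object","properties":{"slide":{"type":"array","items":{"type":"array","items":{"type":"number","minimum":-1,"maximum":1}}},"dr":{"type":"array","items":{"type":"array","items":{"type":"number","minimum":-1,"maximum":1}}},"gripper":{"type":"array","items":{"type":"number"}},"newtons":{"type":"number"}},"required":["slide","dr","gripper"]}

```bash
mkdir -p pics; python3 - <<'E'
from cell import *
import cv2
for n in ("top","side"):
    cv2.imwrite(f"pics/{n}0.png",cv2.resize(camera(n)[:,:,::-1],(800,600),interpolation=cv2.INTER_CUBIC))
    m=camera_model(n);print(n,m)
print(read_state())
E
```

```text
top {'vfov': 46.66471623053556, 'cx': 271.38458816995995, 'cy': 208.5261215861154, 'R': array([[ 0.01727149, -0.99982439, -0.00727197],
       [-0.99448023, -0.01642544, -0.10363047],
       [ 0.10349283,  0.00902168, -0.99458928]]), 't': array([   1.68328965,  510.23612282, 1680.94482964])}
side {'vfov': 51.932351022956254, 'cx': 275.91941441533106, 'cy': 215.5562857935205, 'R': array([[ 0.91251307, -0.40883746,  0.01310843],
       [-0.2194454 , -0.51633686, -0.82779222],
       [ 0.34520083,  0.75249463, -0.56088164]]), 't': array([-468.40234667,  181.15309053,  939.16440914])}
{'clock': 0.1, 'joints': array([ 1.10541147e+00,  3.00425337e-01,  1.52152040e+00,  1.26156834e-05,
        1.32071160e+00, -6.65697471e-02]), 'qd': array([ 0.00121857, -0.00234142, -0.00280298, -0.00038284, -0.00030116,
        0.0005597 ]), 'effort': array([ 8.34889070e-04, -5.32648122e+01, -3.53277361e+01,  7.09649012e-02,
        2.35950190e-02, -6.55152758e-05]), 'eef_pos': array([213.50364877, 506.72073409, 302.13704831]), 'eef_rot': array([-3.14053114e+00, -8.30164610e-05,  2.74277437e+00]), 'wrist_force': array([-0.76859507, -0.32727633,  0.08517114]), 'moment': array([-0.00527797,  0.02340842,  0.03662087]), 'finger_force': 0.0, 'finger_gap': 93.91253457815233}
```

View pics/top0.png

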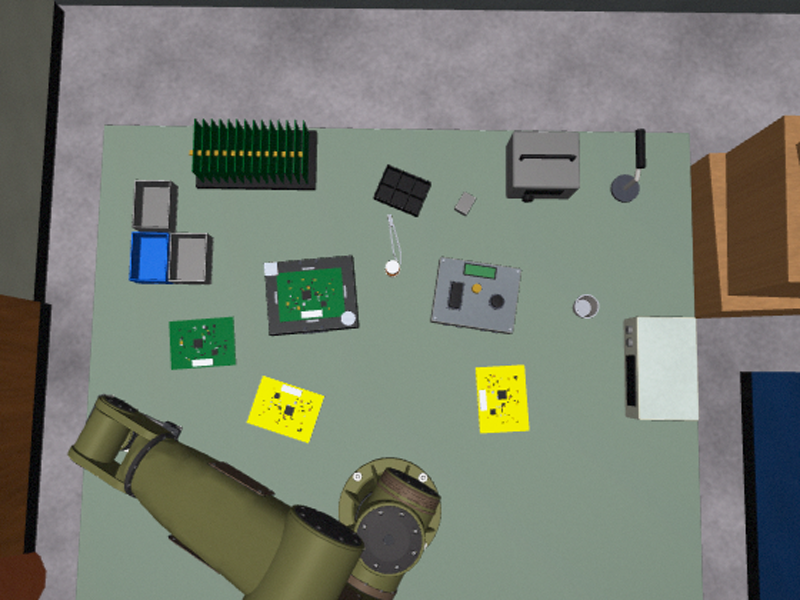

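View pics/side0.png

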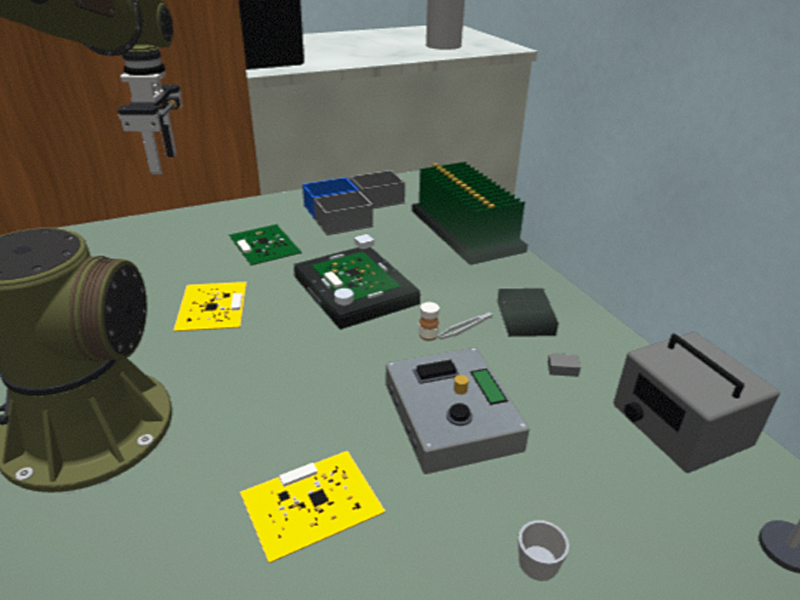

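The top view (800x600) shows the round latch at about (348,318), the square latch at (270,269), the bar key at (456,295) and the round key at (497,301). The side view shows the same layout. Next I'll enlarge both.

```bash
cat > h.py <<'E'
from cell import *
import numpy as np, cv2
def ray(n,u,v):
    m=camera_model(n);f=210/np.tan(np.radians(m["vfov"]/2))
    R=np.array(m["R"]);d=R.T@[(u-m["cx"])/f,(v-m["cy"])/f,1];return -R.T@np.array(m["t"]),d
def at(n,u,v,z):
    c,d=ray(n,u,v);return c+d*(z-c[2])/d[2]
E
python3 - <<'E'
from h import *
a=cv2.imread("pics/top0.png")  
t=camera("top")[:,:,::-1];s=camera("side")[:,:,::-1]
A=cv2.resize(t[172:242,180:370],None,fx=4,fy=4,interpolation=cv2.INTER_CUBIC)
B=cv2.resize(s[160:330,200:375],None,fx=3.4,fy=3.4,interpolation=cv2.INTER_CUBIC)
cv2.imwrite("pics/topc.png",A);cv2.imwrite("pics/sidec.png",B);print(A.shape,B.shape)
for k,u,v,z in (("round",348,318,64.5),("sq",270,269,64.5),("bar",456,295,64),("rk",497,301,64),("jar",392,267,65)):print(k,at("top",u*.7,v*.7,z).round(1))
E
```

```text
(280, 760, 3) (578, 595, 3)
round [456.2 104.1  64.5]
sq [571.6 295.2  64.5]
bar [ 515.9 -153.8   64. ]
rk [ 503.1 -252.1   64. ]
jar [581.2   0.9  65. ]
```

View pics/topc.png

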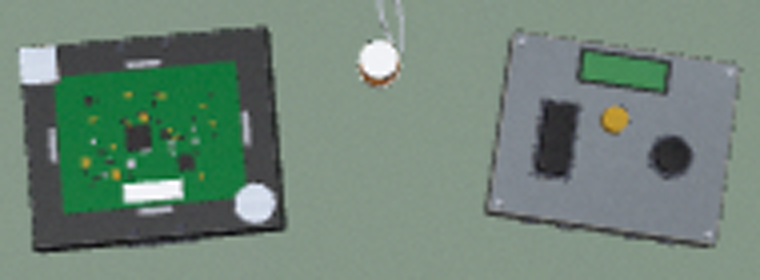

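View pics/sidec.png

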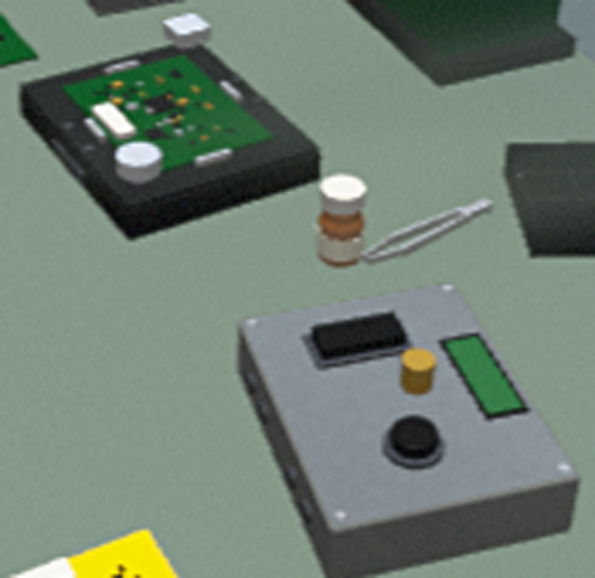

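Pixels in topc: round latch (255,203), square latch (38,64), bar (556,139), round key (671,157). In sidec: round latch (138,158), square latch (187,26), bar (358,335), round key (415,433).

```bash
python3 - <<'E'
from h import *
T={"round":(255,203,64.5),"sq":(38,64,64.5),"bar":(556,139,64),"rk":(671,157,64)}
S={"round":(138,158),"sq":(187,26),"bar":(358,335),"rk":(415,433)}
P={}
for k,(u,v,z) in T.items():
    ut,vt=180+(u+.5)/4-.5,172+(v+.5)/4-.5
    us,vs=200+(S[k][0]+.5)/3.4-.5,160+(S[k][1]+.5)/3.4-.5
    a=at("top",ut,vt,z);b=at("side",us,vs,z)
    c1,d1=ray("top",ut,vt);c2,d2=ray("side",us,vs)
    l=np.linalg.lstsq(np.c_[d1,-d2],c2-c1,rcond=None)[0]
    print(k,a.round(1),b.round(1),((c1+d1*l[0]+c2+d2*l[1])/2).round(1));P[k]=(a+b)[:2]/2
print(np.linalg.norm(P["round"]-P["sq"]),np.linalg.norm(P["bar"]-P["rk"]),P)
d=P["bar"]-P["rk"];print("box yaw",np.degrees(np.arctan2(-d[0],d[1])))
s=read_state();print(s["eef_pos"],[ (P[k]-s["eef_pos"][:2]).round(1) for k in P])
E
```

```text
round [457.  104.9  64.5] [455.1 102.2  64.5] [456.6 105.2  62.4]
sq [574.  294.8  64.5] [571.3 290.5  64.5] [573.8 295.5  61.6]
bar [ 516.3 -151.9   64. ] [ 514.1 -154.8   64. ] [ 516.3 -152.    61.1]
rk [ 502.4 -250.3   64. ] [ 503.4 -250.8   64. ] [ 502.9 -250.6   64. ]
222.14767312289544 97.97177819139802 {'round': array([456.03094757, 103.5729164 ]), 'sq': array([572.60083909, 292.67883663]), 'bar': array([ 515.22813683, -153.35816749]), 'rk': array([ 502.92759627, -250.55470047])}
box yaw -7.212627038482103
[213.5298935  506.756817   302.30398907] [array([ 242.5, -403.2]), array([ 359.1, -214.1]), array([ 301.7, -660.1]), array([ 289.4, -757.3])]
```

Call:
carry_out(slide=[[0.49,-0.8,0],[0.49,-0.8,0],[0.49,-0.8,0],[0.49,-0.8,0],[0.49,-0.8,0],[0.49,-0.8,0],[0.49,-0.8,0],[0.49,-0.8,0]], dr=[[0,0,-0.1],[0,0,-0.1],[0,0,-0.1],[0,0,-0.1],[0,0,-0.1],[0,0,-0.1],[0,0,-0.1],[0,0,-0.1]], gripper=[0,0,0,0,0,0,0,0], newtons=10)

```text
clock: 0.87
eef_pos: [336.6, 306.1, 302.8]
eef_rot: [3.141, -0.0, 2.112]
wrist_force: [0.3, 0.7, -0.0]
finger_gap: 44.3
finger_force: 0.0
```

Call:
carry_out(slide=[[0.48,-0.81,-0.3],[0.48,-0.81,-0.3],[0.48,-0.81,-0.3],[0.48,-0.81,-0.3],[0.48,-0.81,-0.3],[0.48,-0.81,-0.3],[0.48,-0.81,-0.3],[0.48,-0.81,-0.3],[0.48,-0.81,-0.3],[0.48,-0.81,-0.3]], dr=[[0,0,0],[0,0,0],[0,0,0],[0,0,0],[0,0,0],[0,0,0],[0,0,0],[0,0,0],[0,0,0],[0,0,0]], gripper=[0,0,0,0,0,0,0,0,0,0])

```text
clock: 1.7
eef_pos: [455.7, 105.8, 228.0]
eef_rot: [3.141, 0.0, 2.117]
wrist_force: [0.1, 0.3, 0.6]
finger_gap: 0.4
finger_force: 0.0
```

Call:
carry_out(slide=[[0,0,-0.19],[0,0,-0.19],[0,0,-0.19],[0,0,-0.19]], dr=[[0,0,0],[0,0,0],[0,0,0],[0,0,0]], gripper=[0,0,0,0])

```text
clock: 2.03
eef_pos: [456.1, 105.1, 181.1]
eef_rot: [-3.141, -0.0, 2.116]
wrist_force: [-0.0, -1.1, 0.7]
finger_gap: 0.3
finger_force: 0.0
```

```bash
python3 - <<'E'
from h import *
s=camera("side")[:,:,::-1]
cv2.imwrite("pics/s1.png",cv2.resize(s[130:250,190:330],None,fx=5,fy=5,interpolation=cv2.INTER_CUBIC));st=read_state();print(st["eef_pos"],st["wrist_force"])
m=camera_model("side");f=210/np.tan(np.radians(m["vfov"]/2))
for X in (st["eef_pos"]-[0,0,97],[456.5,104.5,66],[456.5,104.5,63]):
    c=np.array(m["R"])@X+m["t"];print((c[0]/c[2]*f+m["cx"]-190)*5,(c[1]/c[2]*f+m["cy"]-130)*5)
E
```

```text
[456.38052517 104.92155497 181.56244769] [-0.11678656 -0.71285766  0.20084618]
250.46658311165118 345.27875414525397
252.13351590061222 375.478599611189
252.3210701102127 380.2523321764298
```

View pics/s1.png

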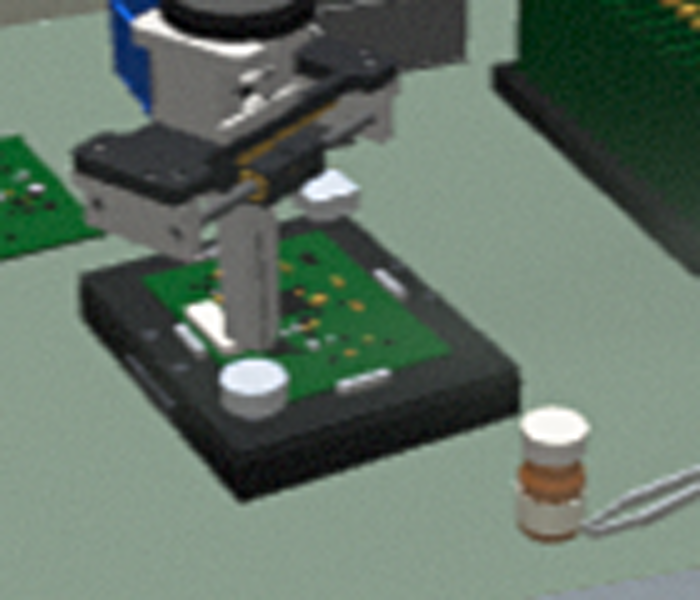

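The tip at (250,348) sits directly over the round head, whose centre is at (253,378). Both match the projections, so I'm pressing.

Call:
carry_out(slide=[[0,0,-0.06],[0,0,-0.076],[0,0,-0.09],[0,0,-0.104],[0,0,-0.112],[0,0,-0.116],[0,0,-0.118],[0,0,-0.118]], dr=[[0,0,0],[0,0,0],[0,0,0],[0,0,0],[0,0,0],[0,0,0],[0,0,0],[0,0,0]], gripper=[0,0,0,0,0,0,0,0])

```text
clock: 2.75
eef_pos: [456.4, 104.5, 151.4]
eef_rot: [3.141, 0.0, 2.114]
wrist_force: [-1.0, 2.2, 8.0]
finger_gap: 0.7
finger_force: 4.1
```

Call:
carry_out(slide=[[0,0,-0.004],[0,0,-0.006],[0,0,-0.006]], dr=[[0,0,0],[0,0,0],[0,0,0]], gripper=[0,0,0])

```text
clock: 3.0
eef_pos: [456.6, 104.5, 151.1]
eef_rot: [3.14, 0.001, 2.115]
wrist_force: [-9.1, 0.5, 27.6]
finger_gap: 0.7
finger_force: 14.0
```

Round latch is against its stop: tip at 54 mm, 27 N. I'm lifting off and going to the square latch.

Call:
carry_out(slide=[[0,0,0.08],[0,0,0.16],[0.47,0.76,0.16],[0.47,0.76,0.16],[0.47,0.76,0.16],[0.47,0.76,0.16],[0.47,0.76,0.16],[0.47,0.76,0.16],[0.47,0.76,0.16],[0.47,0.76,0.13]], dr=[[0,0,0],[0,0,0],[0,0,0],[0,0,0],[0,0,0],[0,0,0],[0,0,0],[0,0,0],[0,0,0],[0,0,0]], gripper=[0,0,0,0,0,0,0,0,0,0])

```text
clock: 3.83
eef_pos: [573.8, 294.7, 182.0]
eef_rot: [3.141, 0.0, 2.115]
wrist_force: [-0.2, -0.3, 0.2]
finger_gap: 0.5
finger_force: 0.0
```

```bash
python3 - <<'E'
from h import *
s=camera("side")[:,:,::-1]
cv2.imwrite("pics/s2.png",cv2.resize(s[110:230,190:330],None,fx=5,fy=5,interpolation=cv2.INTER_CUBIC));st=read_state();print(st["eef_pos"],st["wrist_force"])
E
```

```text
[573.00525196 293.7108411  179.69752464] [-0.08455363 -0.32941699 -1.59828259]
```

View pics/s2.png

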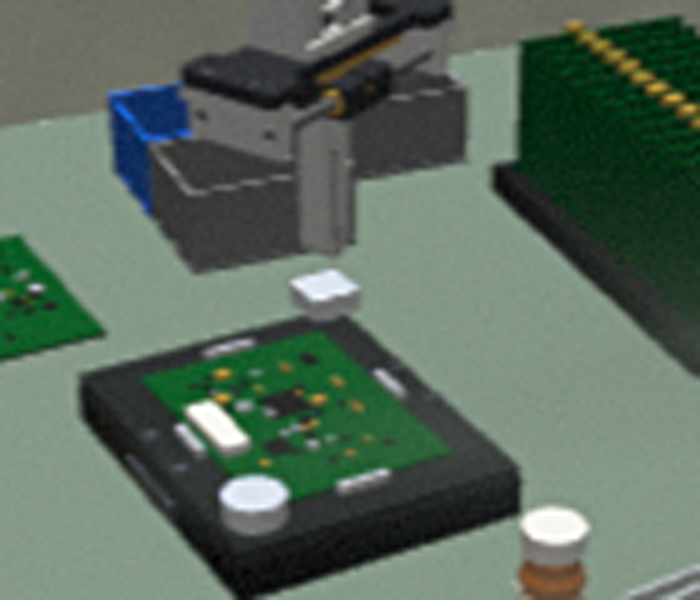

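The tip at (326,248) is centred above the square head at (325,287), and the round latch is clearly down. I'm pressing the square latch now.

Call:
carry_out(slide=[[0,0,-0.06],[0,0,-0.076],[0,0,-0.09],[0,0,-0.104],[0,0,-0.112],[0,0,-0.118],[0,0,-0.124],[0,0,-0.126],[0,0,-0.126]], dr=[[0,0,0],[0,0,0],[0,0,0],[0,0,0],[0,0,0],[0,0,0],[0,0,0],[0,0,0],[0,0,0]], gripper=[0,0,0,0,0,0,0,0,0])

```text
clock: 4.63
eef_pos: [573.8, 294.2, 151.4]
eef_rot: [3.141, 0.0, 2.114]
wrist_force: [-5.6, -5.2, 12.3]
finger_gap: 0.7
finger_force: 6.0
```

Call:
carry_out(slide=[[0,0,-0.004],[0,0,-0.006],[0,0,-0.006]], dr=[[0,0,0],[0,0,0],[0,0,0]], gripper=[0,0,0])

```text
clock: 4.88
eef_pos: [573.9, 294.2, 151.3]
eef_rot: [3.14, 0.001, 2.115]
wrist_force: [-10.4, -7.4, 23.6]
finger_gap: 0.5
finger_force: 11.8
```

Call:
carry_out(slide=[[0,0,0.1],[0,0,0.25],[-0.12,-0.9,0.3],[-0.12,-0.9,0.3],[-0.12,-0.9,0.3],[-0.12,-0.9,0.3],[-0.12,-0.9,0.3],[-0.12,-0.9,0.3],[-0.12,-0.9,0.3],[-0.12,-0.9,0.3]], dr=[[0,0,0],[0,0,0],[0,0,-0.106],[0,0,-0.106],[0,0,-0.106],[0,0,-0.106],[0,0,-0.106],[0,0,-0.106],[0,0,-0.106],[0,0,-0.106]], gripper=[0,0,0,0,0,0,0,0,0,0])

```text
clock: 5.72
eef_pos: [543.7, 68.7, 224.0]
eef_rot: [3.141, -0.0, 1.447]
wrist_force: [-0.7, -0.2, -0.1]
finger_gap: 0.3
finger_force: 0.0
```

Call:
carry_out(slide=[[-0.11,-0.884,0],[-0.11,-0.884,0],[-0.11,-0.884,0],[-0.11,-0.884,0],[-0.11,-0.884,0],[-0.11,-0.884,0],[-0.11,-0.884,0],[-0.11,-0.884,-0.18],[-0.11,-0.884,-0.18],[-0.11,-0.884,-0.18]], dr=[[0,0,0],[0,0,0],[0,0,0],[0,0,0],[0,0,0],[0,0,0],[0,0,0],[0,0,0],[0,0,0],[0,0,0]], gripper=[0,0,0,0,0,0,0,0,0,0])

```text
clock: 6.55
eef_pos: [515.8, -149.9, 177.0]
eef_rot: [-3.137, -0.001, 1.451]
wrist_force: [0.3, -0.1, 1.1]
finger_gap: 0.6
finger_force: 0.0
```

```bash
python3 - <<'E'
from h import *
s=camera("side")[:,:,::-1]
cv2.imwrite("pics/s3.png",cv2.resize(s[110:330,200:380],None,fx=2.7,fy=2.7,interpolation=cv2.INTER_CUBIC));st=read_state();print(st["eef_pos"],st["eef_rot"],st["wrist_force"])
E
```

```text
[ 516.44095208 -150.25876793  178.77007911] [-3.14007006e+00 -5.01346328e-04  1.45061320e+00] [ 0.20032137 -0.20692811 -0.08921475]
```

View pics/s3.png

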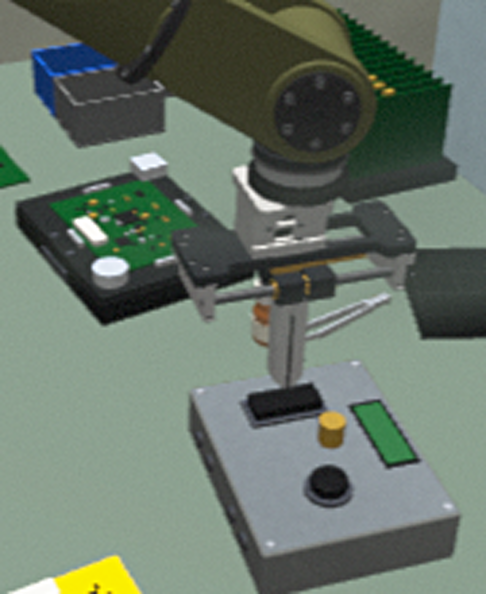

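The tip at (287,383) is over the bar key's centre at (285,400), and both latches are down. I'm shifting 2 mm in -y, then pressing.

Call:
carry_out(slide=[[0,-0.008,-0.05],[0,-0.008,-0.068],[0,-0.008,-0.076],[0,-0.008,-0.084],[0,-0.008,-0.092],[0,-0.008,-0.098],[0,-0.008,-0.1],[0,-0.008,-0.1]], dr=[[0,0,0],[0,0,0],[0,0,0],[0,0,0],[0,0,0],[0,0,0],[0,0,0],[0,0,0]], gripper=[0,0,0,0,0,0,0,0])

```text
clock: 7.27
eef_pos: [516.5, -153.4, 155.3]
eef_rot: [3.14, -0.0, 1.449]
wrist_force: [-4.3, 6.5, 15.8]
finger_gap: 0.0
finger_force: 7.9
```

Key is at its stop (15.8 N, against about 5 N of spring). I'm holding for about a second, then lifting.

Call:
carry_out(slide=[[0,0,-0.003],[0,0,-0.003],[0,0,-0.003],[0,0,-0.003],[0,0,-0.003],[0,0,-0.003],[0,0,-0.003],[0,0,-0.003],[0,0,-0.003],[0,0,-0.003]], dr=[[0,0,0],[0,0,0],[0,0,0],[0,0,0],[0,0,0],[0,0,0],[0,0,0],[0,0,0],[0,0,0],[0,0,0]], gripper=[0,0,0,0,0,0,0,0,0,0])

```text
clock: 8.1
eef_pos: [516.5, -153.4, 155.1]
eef_rot: [3.14, -0.0, 1.449]
wrist_force: [-7.5, 7.8, 23.0]
finger_gap: 0.8
finger_force: 11.7
```

Call:
carry_out(slide=[[0,0,0.03],[0,0,0.1],[0,0,0.25],[0,0,0.4],[0,0,0.5],[0,0,0.5],[0,0,0.5],[0,0,0.5]], dr=[[0,0,0],[0,0,0],[0,0,0],[0,0,0],[0,0,0],[0,0,0],[0,0,0],[0,0,0]], gripper=[0,0,0,0,0,0,0,0])

```text
clock: 8.77
eef_pos: [515.8, -153.6, 277.0]
eef_rot: [-3.14, -0.0, 1.448]
wrist_force: [-0.4, -0.0, -0.8]
finger_gap: 0.3
finger_force: 0.0
```

```bash
python3 - <<'E'
from h import *
s=camera("side")[:,:,::-1]
cv2.imwrite("pics/s4.png",cv2.resize(s[150:330,190:380],None,fx=3.3,fy=3.3,interpolation=cv2.INTER_CUBIC));st=read_state();print(st["clock"],st["eef_pos"],st["wrist_force"])
E
```

```text
8.8167 [ 515.7125532  -153.59878916  276.58432213] [-0.4247272   0.59653276  0.08915779]
```

View pics/s4.png

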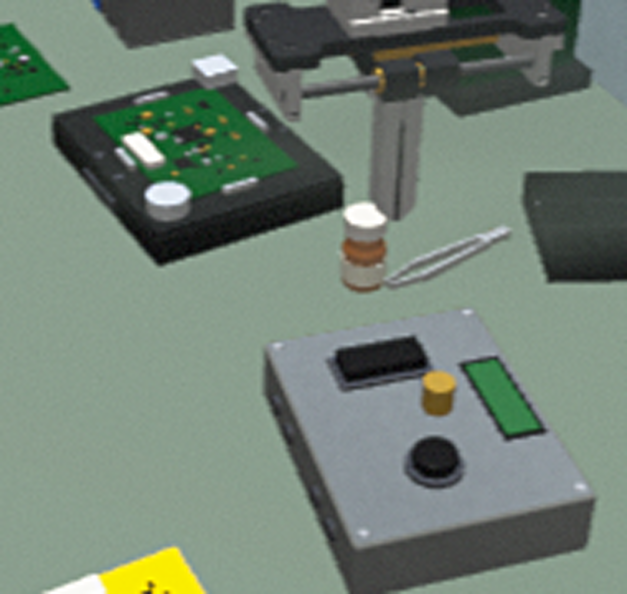

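Both latches are down at (168,200) and (215,70), the bar key is up again at (380,358), and the jar, tweezers and spacer haven't moved. The arm is clear of everything.

```bash
python3 -c "
from cell import *
print(sign_off())"
```

```text
the job is handed in; nothing more can be done
None
```

The job is handed in: I pressed the round latch to its stop, then the square latch, then held the bar key down for about a second and let it come up; the round key and the board were not touched.

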